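# Find the top of a cam on the upright centres stand

### The arm

A 6-joint arm with a two-finger parallel gripper is mounted at the origin on the work surface. World frame = base frame: x ahead of the robot, y to its left, z up, the work surface at z = 0. Lengths are in mm, angles in rad, forces in N, time in s.
With the tool pointing down it reaches from about 400 to 925 mm from the base axis. Payload 12.5 kg.
Tool frame: the origin (TCP) lies on the centre line of the jaws, within the pads' length; the fingertips stand 25 mm ahead of it and the grasp point (between the pads) lies 6 mm ahead of it (env.tip_extent is the distance from the TCP to the fingertips, in mm); x points along the fingers, z is the direction in which the jaws open and shut, and the axes are right-handed (so a half turn about x gives the same grasp; the last joint's range is limited). The gripper opens to 95 mm and grips with 3 to 60 N. Pads are 20 mm wide; open, the fingers measure 119 mm over their backs; the gripper's body (75 mm by 180 mm) begins 59 mm behind the grasp point.
Start: joints at [1.007, 0.491, 1.559, -0, 1.092, -0.106], TCP at [276.221, 560.666, 239.661] pointing down, gripper open.
Joint ranges: [-3.1, 3.1], [-0.84, 2.19], [0.05, 2.79], [-1.13, 4.28], [0.06, 2.93], [-2.69, 2.69]. Speed limits (rad/s): [2.22, 2.22, 2.79, 3.14, 3.14, 3.14].

### API

Orientations are given as [roll, pitch, yaw] about the fixed x, y, z axes, in that order (R = Rz(yaw) Ry(pitch) Rx(roll)).
In Python, from cell import env gives the robot as it stands.
- The arm moves only by the tool step_arm, never from a script. Its argument "rows" is a list of rows, each a list of 6 numbers: the shift along the tool's x, y, z in mm, then the turn, a rotation vector about the tool's x, y, z in rad. In form: [[x, y, z, wx, wy, wz], ...]. A call has 1 to 8 rows; each row shifts and turns the pose as measured when the row begins, along the tool's axes as they then stand; what a row does not reach is not made up. A row lasts 1/8 s, in which the tool goes at most 62.5 mm and 10.7 degrees, less where a joint would pass 70% of its speed; a pose out of reach is approached as far as the arm can. A call is refused whole if a number of a shift passes 62.5 or a number of a turn 0.188, either way. A call with a gripper value outside its range is refused whole. "grip" is the finger opening in mm, from 0 to 95.1, set as the call begins (left out, the last holds). The fingers move at their own pace and stop on an object; the grip force is fixed at half the most. Time passes only in rows, so rows that do not move let the fingers close. It gives the time, the measured TCP pose, the force and the opening at its end, in the units of the state.
- env.state(): the state, without advancing time (a new reading comes with each control period).
- env.read_camera(name): name is "scene" or "top" or "wrist"; returns the picture (384x512x3 uint8, red, green, blue); there is no depth.
- env.get_calibration(name): a dict with "fx", "fy", "cx", "cy" (pixels), "D" ([k1, k2, p1, p2, k3] as OpenCV has them; the pictures are not rectified), "pose" (4x4, takes a point from camera to world coordinates); the wrist camera has in their place "hand_eye" (4x4, takes a point from camera to tool coordinates, whose origin is the TCP and whose axes are the tool frame's). Camera axes: x right, y down, z forward; pixel columns grow to the right and rows downward; lengths in mm; the calibration is good to about 2 mm. A picture is of the moment at which its call begins: read the wrist's pose just before it. get_calibration takes no time and is no camera call.
- env.job_done(): hands the job in, once; it reports no verdict.
The state is a dict: "t": time; "joints": joint angles; "qvel": joint speeds; "tau": joint torques, N m; "eef_pos": TCP position; "tcp_rot": TCP orientation; "ft_force": force on the tool from outside, world axes, zero at the start; "moment": the same for the moment, N m; "opening": opening from 0.0 (shut) to 1.0 (fully open).
Only numpy, scipy, OpenCV 4.12 (cv2) and the standard library are available. Lean on these libraries where they do the work, as an engineer would, in place of code of your own. Each camera call takes 0.05 s, during which the arm holds its last target.

### The job

First push the gauge slide gently by its post until it is fully home against its stop, so that the sprung plunger bears on the cam. Then push the turning arm's pin round slowly, watching the plunger, until the very tip of the cam's nose holds the plunger pushed in as far as it will ever go, and leave it standing there with the slide still home. Only push, with light force (under 20 N), do not grip the pin or post, do not touch the plunger, and leave the other things on the bench where they are.

Things in the scene. Friction and masses are not known exactly. Their poses are not given: they have to be found in the camera images.
- stand: grey upright centres stand fixed to the bench, yaw varies. Origin: on the vertical axis of the two centres, at bench level; z up, +y from the axis towards the gauge slide, +x towards the column. Base plate 16 mm thick (x -115 to 145, y -135 to 305 mm). Column at x 82 to 128 mm, 40 mm wide; from it a bridge 24 mm wide runs to the axis, top at 166 mm (174 mm on the axis).
- cam_axis (a point): point on the axis of the centres, fixed to the stand, 65 mm above the bench, in the middle of a flat steel pear-shaped cam: 20 mm thick (55 to 75 mm high), round part 26 mm radius, nose of 8 mm radius whose tip is 38 mm from the axis. The cam is clamped to the shaft, at an angle that differs every time and is not given.
- shaft (a joint): angle (rad) of the steel shaft on the centres, growing anticlockwise from above, stops at -1.4 and 1.4. At 0 its arm points to 210 degrees in the stand's xy plane (from +x towards +y). It starts at 0.95 to 1.3; the cam's nose meets the plunger squarely somewhere between -0.9 and 0.6. Friction (0.15 N m) keeps it where it is left.
- pin (a point): point on the axis of the upright steel pin on the end of the turning arm: 12 mm diameter, 85 mm from the shaft's axis, standing from 108 to 152 mm above the bench; this point is at 135 mm. The arm's top is at 108 mm. Pushing the pin sideways (about 2 to 5 N) turns the shaft.
- slide (a joint): travel (m) of the gauge slide towards the shaft (along the stand's -y): starts at 0 to 0.02, home at 0.060, where it meets a spring-backed rubber stop button (gives way from 4.5 N, then 2 N per mm, for 6 mm). Friction about 5 N while sliding, so about 10 N is felt at the stop; it stays where it is left.
- post (a point): point on the axis of the upright steel post at the outer end of the gauge slide: 16 mm diameter, from 47 to 135 mm above the bench; this point is at 115 mm. At home it is on the stand's y axis at y = 200 mm, otherwise farther out. Push it towards the shaft.
- plunger (a joint): how far (m) the sprung plunger is pushed in: 0 free; with the slide home about 0.002 on the cam's round part and 0.014 on the nose tip. Spring 1 N (free) to 2.4 N (nose). The round dial on the gauge (56 mm, top at 85 mm, 125 mm from the axis when home) shows the same: its black pointer turns clockwise from above, 0.2 rad per mm.
- tip (a point): centre of the plunger's 10 mm ball tip, 65 mm above the bench, on the stand's y axis; moves with slide and plunger.
- spare_cam_mid (a point): bystander, leave alone: spare cam, loose on the far right corner of the stand's base plate: same pear shape as the mounted one, 20 mm thick, 69 mm long; this point is its middle
- collar_mid (a point): bystander, leave alone: plain steel ring, 34 mm across, 14 mm high, loose on the near edge of the stand's base plate; this point is its middle
- reel_mid (a point): bystander, leave alone: empty black wire reel standing on its flange, 100 mm across, 66 mm high; this point is its middle
- driver_grip (a point): bystander, leave alone: screwdriver lying on the bench; this point is its middle (of the handle)
- oil_mid (a point): bystander, leave alone: white oil bottle, 44 mm across, 110 mm high, upright; this point is its middle
- tray_mid (a point): bystander, leave alone: blue tray of connector housings, 130 x 180 x 35 mm; this point is its middle
- carton_mid (a point): bystander, leave alone: closed cardboard carton, 100 x 140 x 70 mm; this point is its middle

How it is judged (in metres and radians):
On the way, in this order (a step that is already met when the one before it is completed fails the run):
1. the slide is pushed home against its stop (within 1.8 mm) while the plunger is still off the cam's nose tip (value of joint slide above 0.0582 m), for 0.2 s.
2. the cam is turned until its nose tip holds the plunger in (12.2 mm or more), slide still home (value of joint slide above 0.0582 m and value of joint plunger above 0.0122 m), for 0.2 s.
At the end, for the whole second after the job is handed in: The slide is within 1.8 mm of its home stop and the shaft is at rest with the plunger pushed in 12.2 mm or more (within about 1.8 mm of the most it can be, which is about 10 degrees either side of the nose tip) (all of step 2 and velocity of joint shaft between -0.05 and 0.05 rad/s); the robot touches nothing.
It fails at once if the robot loads the stand, slide or shaft with more than 25 N (contact force between any of the arm, the fingers and stand above 25 N).
It fails at once if the robot touches the plunger (contact force between any of the arm, the fingers and plunger above 1 N).
It fails at once if the shaft is spun faster than 2 rad/s (velocity of joint shaft above 2 rad/s or velocity of joint shaft below -2 rad/s).
It fails at once if a bystander is moved more than 20 mm (distance of any of spare_cam_mid, collar_mid, reel_mid, driver_grip, oil_mid, tray_mid, carton_mid from where it was at the start of the episode above 0.02 m).
It also fails if it takes over 72 s, if anything falls off the work surface, if the arm or the gripper's body presses on something with over 40 N, if the wrist force passes 120 N, or if a joint passes its speed limit or range.

## Working session

There is one attempt and no reset: what is moved stays moved. The work goes in short steps, Python scripts to look and compute and a tool call to move; the robot and the scene stay as the last step left them, time stands still between calls to the robot, and variables do not carry over. Pictures are saved under pics/ and viewed, and the job is handed in when it is done.

Besides the shell and the picture viewer there is one more tool, called after "Call:" as name(argument=value, ...), one argument or row to a line, values as JSON. step_arm: Moves the arm, as the interface text tells. Its arguments: {"type":"object","properties":{"rows":{"type":"array","items":{"type":"array","items":{"type":"number"}}},"grip":{"type":"number"}},"required":["rows"]}

```bash
mkdir -p pics; ls; python3 - <<'E'
from cell import env
import cv2,json
print(env.state())
for n in ["scene","top","wrist"]:
    im=env.read_camera(n); cv2.imwrite(f"pics/{n}0.png",im[:,:,::-1])
    print(n,env.get_calibration(n))
E
```

```text
pics
{'t': 0.0, 'joints': array([ 1.00738213e+00,  4.91557519e-01,  1.55946181e+00, -1.52805627e-05,
        1.09171568e+00, -1.05582651e-01]), 'qvel': array([-6.50471994e-05,  4.75684101e-04,  2.14401463e-03, -9.53406147e-04,
       -5.15103586e-04, -8.32183490e-04]), 'tau': array([ 7.56976715e-04, -6.12636995e+01, -2.58191568e+01,  6.92080893e-02,
        4.81750583e-02, -1.70724948e-04]), 'eef_pos': array([276.10381735, 560.45402652, 239.05875177]), 'tcp_rot': array([ 3.04787292,  1.5696539 , -2.12234055]), 'ft_force': array([-0.94603849, -0.17931282,  0.21547103]), 'moment': array([-0.0073748 ,  0.02637202,  0.00862062]), 'opening': 0.9992640450247148}
scene {'fx': 425.9936543094187, 'fy': 425.9936543094187, 'cx': 250.81489714694203, 'cy': 187.27927222156012, 'D': array([0.02667404, 0.        , 0.        , 0.        , 0.        ]), 'pose': array([[ 6.02506604e-01,  4.80092490e-01, -6.37571166e-01,
         1.60708299e+03],
       [ 7.97986325e-01, -3.48087605e-01,  4.91988663e-01,
        -8.75333053e+02],
       [ 1.42694418e-02, -8.05199491e-01, -5.92832323e-01,
         1.1094
[... 476 characters left out ...]
7292989e-02, -1.74328473e-01, -9.84143473e-01,
         1.43217466e+03],
       [ 0.00000000e+00,  0.00000000e+00,  0.00000000e+00,
         1.00000000e+00]])}
wrist {'fx': 268.8859982685131, 'fy': 268.8859982685131, 'cx': 257.20618862724626, 'cy': 189.3480081766339, 'D': array([-0.05182989,  0.        ,  0.        ,  0.        ,  0.        ]), 'hand_eye': array([[-1.53936099e-04, -2.95436634e-01,  9.55362325e-01,
        -1.44540533e+02],
       [-1.63916246e-05, -9.55362335e-01, -2.95436639e-01,
         8.33975775e+01],
       [ 9.99999988e-01, -6.11383045e-05,  1.42222065e-04,
         2.29085114e-01],
       [ 0.00000000e+00,  0.00000000e+00,  0.00000000e+00,
         1.00000000e+00]])}
```

View pics/scene0.png

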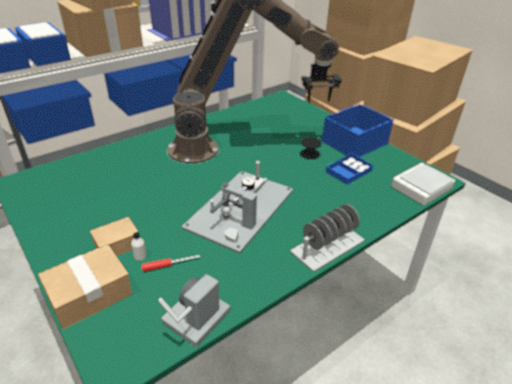

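View pics/top0.png

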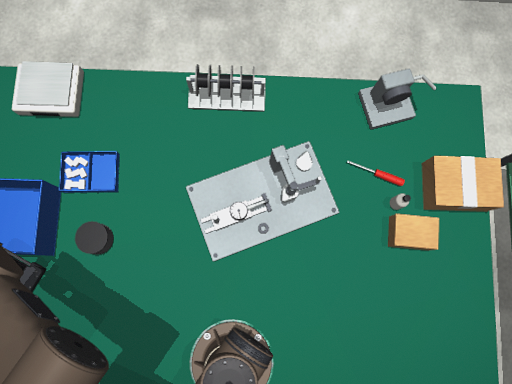

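View pics/wrist0.png

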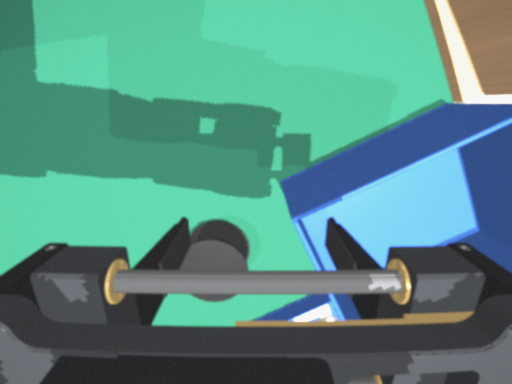

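The top view shows the base plate with corners near (187,187), (309,142), (338,211) and (215,260). The gauge and post are on its left and the column is up at (285,165). Next I'll zoom in and measure the plate.

```bash
cat > h.py <<'E'
from cell import env
import cv2,numpy as np
from scipy.spatial.transform import Rotation as Rot
def cam(n,st=None):
    c=env.get_calibration(n); K=np.array([[c['fx'],0,c['cx']],[0,c['fy'],c['cy']],[0,0,1]])
    if n=="wrist":
        T=np.eye(4); T[:3,:3]=Rot.from_euler('xyz',st['tcp_rot']).as_matrix(); T[:3,3]=st['eef_pos']; P=T@c['hand_eye']
    else: P=c['pose']
    return K,np.array(c['D']),P
def ray(C,uv,z):
    K,D,P=C; uv=np.array(uv,float).reshape(-1,1,2)
    n=cv2.undistortPoints(uv,K,D)[:,0]; d=np.c_[n,np.ones(len(n))]@P[:3,:3].T; o=P[:3,3]
    return o+d*((np.asarray(z)-o[2])/d[:,2])[:,None]
def proj(C,X):
    K,D,P=C; Pi=np.linalg.inv(P); return cv2.projectPoints(np.array(X,float).reshape(-1,3),cv2.Rodrigues(Pi[:3,:3])[0],Pi[:3,3],K,D)[0][:,0]
E
python3 - <<'E'
from h import *
im=cv2.imread("pics/top0.png")
c=im[130:270,175:350]; cv2.imwrite("pics/topz.png",cv2.resize(c,None,fx=4.5,fy=4.2,interpolation=cv2.INTER_CUBIC))
s=cv2.imread("pics/scene0.png")[150:255,175:305]; cv2.imwrite("pics/scz.png",cv2.resize(s,None,fx=5.5,fy=5.5,interpolation=cv2.INTER_CUBIC))
hsv=cv2.cvtColor(im,cv2.COLOR_BGR2HSV)
m=((hsv[...,1]<90)).astype(np.uint8); m[:125]=0;m[275:]=0;m[:,:170]=0;m[:,350:]=0
cs,_=cv2.findContours(m,cv2.RETR_EXTERNAL,cv2.CHAIN_APPROX_NONE); k=max(cs,key=cv2.contourArea)
h=cv2.convexHull(k); print(cv2.minAreaRect(k))
C=cam("top"); w=ray(C,k.reshape(-1,2),16)[:,:2].astype(np.float32); r=cv2.minAreaRect(w); print(r, cv2.boxPoints(r))
ap=cv2.approxPolyDP(h,5,True).reshape(-1,2); print(ap, ray(C,ap,16))
E
```

```text
((260.728759765625, 197.59156799316406), (84.3785400390625, 135.91348266601562), 68.86017608642578)
((521.5031127929688, -77.7672119140625), (280.26959228515625, 440.86376953125), 22.784135818481445) [[ 306.93845    71.195816]
 [ 477.66748  -335.26755 ]
 [ 736.06775  -226.73024 ]
 [ 565.33875   179.73312 ]]
[[309 141]
 [338 212]
 [212 260]
 [186 186]
 [280 145]] [[ 715.74789598 -233.40372928   16.        ]
 [ 478.68630523 -330.5101373    16.        ]
 [ 311.57730574   72.71612516   16.        ]
 [ 547.73996976  168.36336445   16.        ]
 [ 698.02957649 -136.17082851   16.        ]]
```

View pics/topz.png

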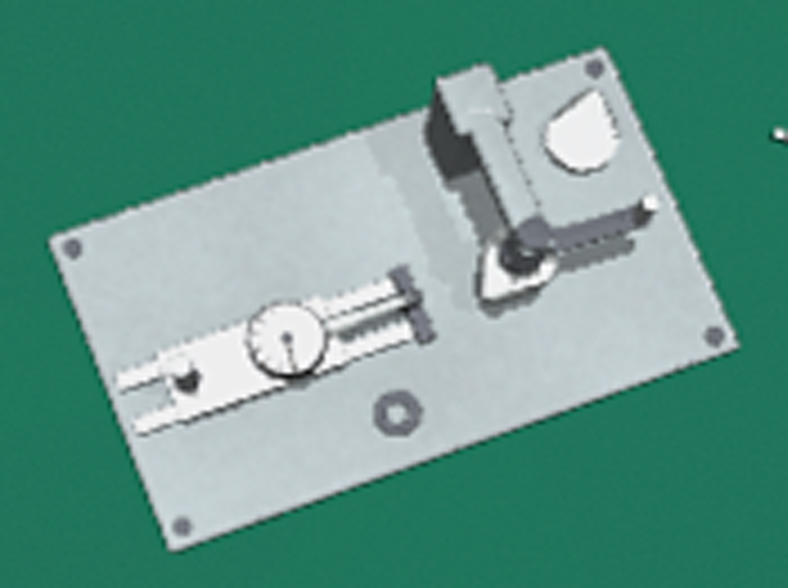

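View pics/scz.png

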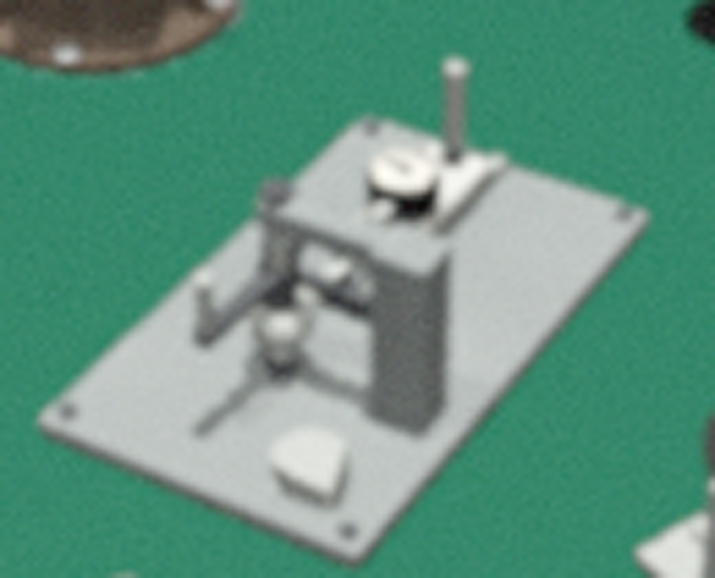

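```bash
cat >> h.py <<'E'
def fit2(S,W):
    S=np.array(S,float);W=np.array(W,float);s0=S.mean(0);w0=W.mean(0);H=(S-s0).T@(W-w0)
    a=np.arctan2(H[0,1]-H[1,0],H[0,0]+H[1,1]);R=np.array([[np.cos(a),-np.sin(a)],[np.sin(a),np.cos(a)]])
    t=w0-R@s0; return a,R,t,W-(S@R.T+t)
E
python3 - <<'E'
from h import *
C=cam("top")
z=lambda p:np.array(p,float)/[4.5,4.2]+[175,130]-[0.39,0.38]
W=ray(C,z([(50,240),(605,47),(738,348),(170,550)]),16)
a,R,t,e=fit2([(145,305),(145,-135),(-115,-135),(-115,305)],W[:,:2]); print(a,t,e)
Cs=cam("scene")
q=lambda p:np.array(p,float)/5.5+[175,150]-.4
W2=ray(Cs,q([(652,212),(358,565),(38,425),(370,117)]),16)
print(fit2([(145,305),(145,-135),(-115,-135),(-115,305)],W2[:,:2]))
st=lambda X:(np.array(X)[:,:2]-t)@R
print("post top",st(ray(C,z([(183,376)]),135)),"pin top",st(ray(C,z([(650,203)]),152)))
print("post top sc",st(ray(Cs,q([(456,66)]),135)),"pin top",st(ray(Cs,q([(204,280)]),152)))
print("nose",st(ray(C,z([(484,298)]),75)),"dial",st(ray(C,z([(287,339)]),85)))
print("pointer",st(ray(C,z([(287,339),(291,375)]),85)))
# redraw
S=[];
for an in np.linspace(0,6.28,60): S.append([26*np.cos(an),26*np.sin(an),75])
for x in(0,):S+= [[0,0,174],[0,200,135],[0,0,75],[0,125,85]]
S=np.array(S);S[:,:2]=S[:,:2]@R.T+t
uv=proj(C,S);im=cv2.imread("pics/topz.png")
for u in (uv-[175,130]+.4)*[4.5,4.2]: cv2.circle(im,tuple(int(v) for v in u),2,(0,0,255),-1)
cv2.imwrite("pics/topo.png",im)
np.savez("fr.npz",a=a,t=t)
E
```

```text
0.3962467797916684 [ 531.11577063 -165.59480316] [[-1.98631458 -2.61078276]
 [-0.5691238   0.58778981]
 [ 0.04832536  2.00423738]
 [ 2.50711302  0.01875557]]
(np.float64(0.40062112329159616), array([[ 0.92081894, -0.38999036],
       [ 0.38999036,  0.92081894]]), array([ 532.05982803, -164.62756162]), array([[-2.8868033 ,  3.83065524],
       [ 3.17835538, -4.61036233],
       [ 0.57810366, -2.99899589],
       [-0.86965575,  3.77870298]]))
post top [[ -7.34543172 248.0274253 ]] pin top [[ -3.42694297 -83.95103646]]
post top sc [[ -3.63519852 252.37849346]] pin top [[ -5.0495093 -83.4853839]]
nose [[-18.878108    33.70279251]] dial [[ -0.42361814 172.93521326]]
pointer [[ -0.42361814 172.93521326]
 [-26.26461212 179.75365409]]
```

View pics/topo.png

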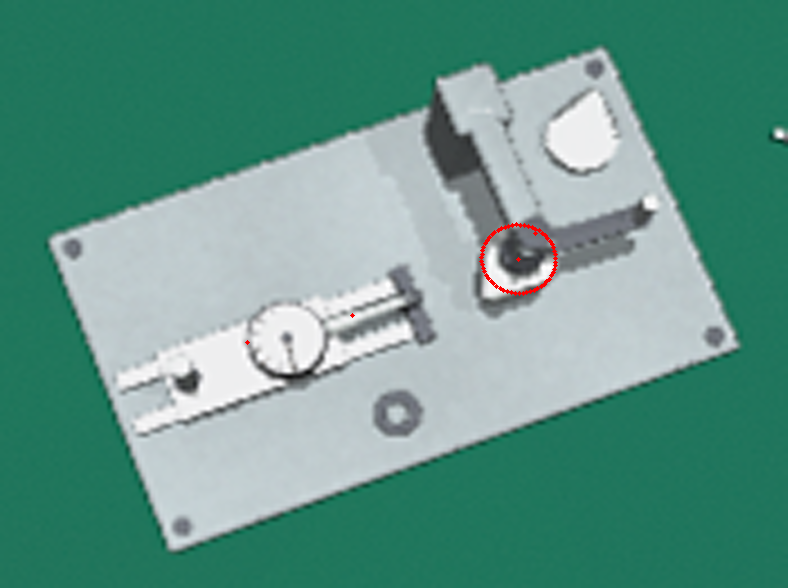

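```bash
cat >> h.py <<'E'
A=0.398; T0=np.array([531.5,-165.2])
RS=np.array([[np.cos(A),-np.sin(A)],[np.sin(A),np.cos(A)]])
def s2w(p): return RS@np.array(p,float)+T0
def w2s(p): return RS.T@(np.array(p[:2])-T0)
def tool(st): return Rot.from_euler('xyz',st['tcp_rot']).as_matrix()
# desired tool: x down, y axis along stand dir given by angle
def Rdes(ang):
    x=np.array([0,0,-1.]); y=np.array([np.cos(A+ang),np.sin(A+ang),0]); return np.c_[x,y,np.cross(x,y)]
def plan(p,z,ang,st=None):
    st=st or env.state(); R=tool(st); d=np.r_[s2w(p),z]-st['eef_pos']
    rv=Rot.from_matrix(R.T@Rdes(ang)).as_rotvec()
    print("t",round(st['t'],2),"tool shift",np.round(R.T@d,1),"rotvec",np.round(rv,3),"stand pos",np.round(w2s(st['eef_pos']),1),round(st['eef_pos'][2],1),"F",np.round(np.r_[RS.T@st['ft_force'][:2],st['ft_force'][2]],1),"j",np.round(st['joints'],2))
E
python3 - <<'E'
from h import *
plan((-2,290),240,-np.pi/2); print(tool(env.state()).round(2)); print(s2w((-2,290)))
plan((-2,290),240,np.pi/2)
plan((-2,290),240,0)
plan((-2,290),240,np.pi)
E
```

```text
t 0.15 tool shift [  -0.5 -329.5 -349.5] rotvec [-2.427e+00 -0.000e+00 -1.000e-03] stand pos [ 45.9 768. ] 239.2 F [-0.2 -0.3 -0. ] j [ 1.01  0.49  1.56 -0.    1.09 -0.11]
[[-0.   -0.9   0.44]
 [-0.    0.44  0.9 ]
 [-1.    0.   -0.  ]]
[417.25944564 101.35786565]
t 0.15 tool shift [  -0.5 -329.5 -349.5] rotvec [ 0.715 -0.001  0.   ] stand pos [ 45.9 768. ] 239.2 F [-0.2 -0.3 -0. ] j [ 1.01  0.49  1.56 -0.    1.09 -0.11]
t 0.15 tool shift [  -0.5 -329.5 -349.5] rotvec [ 2.286e+00 -0.000e+00  1.000e-03] stand pos [ 45.9 768. ] 239.2 F [-0.2 -0.3 -0. ] j [ 1.01  0.49  1.56 -0.    1.09 -0.11]
t 0.15 tool shift [  -0.5 -329.5 -349.5] rotvec [-0.856 -0.001 -0.   ] stand pos [ 45.9 768. ] 239.2 F [-0.2 -0.3 -0. ] j [ 1.01  0.49  1.56 -0.    1.09 -0.11]
```

Call:
step_arm(
  rows=[
    [0,-41,-43,0,0,0],
    [0,-41,-43,0,0,0],
    [0,-41,-43,0,0,0],
    [0,-41,-43,0,0,0],
    [0,-41,-43,0,0,0],
    [0,-41,-43,0,0,0],
    [0,-41,-43,0,0,0],
    [0,-41,-43,0,0,0],
  ],
  grip=0,
)

```text
t: 1.15
eef_pos: [421.1, 96.7, 238.2]
tcp_rot: [-2.436, 1.57, -1.316]
ft_force: [0.4, -0.3, -0.1]
opening: 0.213
```

Call:
step_arm(
  rows=[
    [0,0,0,0.18,0,0],
    [0,0,0,0.18,0,0],
    [0,0,0,0.18,0,0],
    [0,0,0,0.175,0,0],
    [0,0,0,0,0,0],
  ],
)

```text
t: 1.78
eef_pos: [422.1, 91.6, 237.9]
tcp_rot: [-2.205, 1.569, -1.827]
ft_force: [-0.3, -0.5, -0.0]
opening: 0.008
```

```bash
python3 - <<'E'
from h import *
st=env.state(); plan((-2,290),240,np.pi/2,st)
cv2.imwrite("pics/w1.png",env.read_camera("wrist")[:,:,::-1])
cv2.imwrite("pics/t1.png",cv2.resize(env.read_camera("top")[120:330,150:400,::-1],None,fx=3,fy=2.8))
E
```

```text
t 1.77 tool shift [-2.1 10.9 -0.9] rotvec [-0.019 -0.001  0.001] stand pos [ -1.3 279.1] 237.9 F [-0.5 -0.3 -0. ] j [ 0.06  0.22  2.01 -0.    0.92 -0.32]
```

View pics/w1.png

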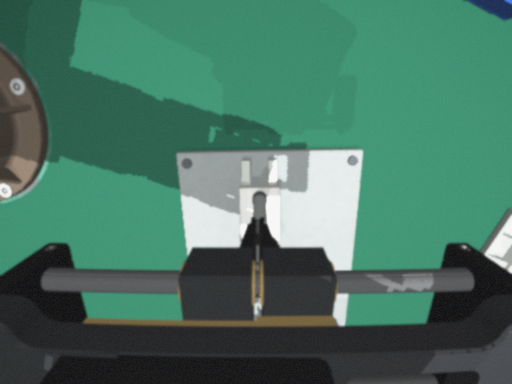

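View pics/t1.png

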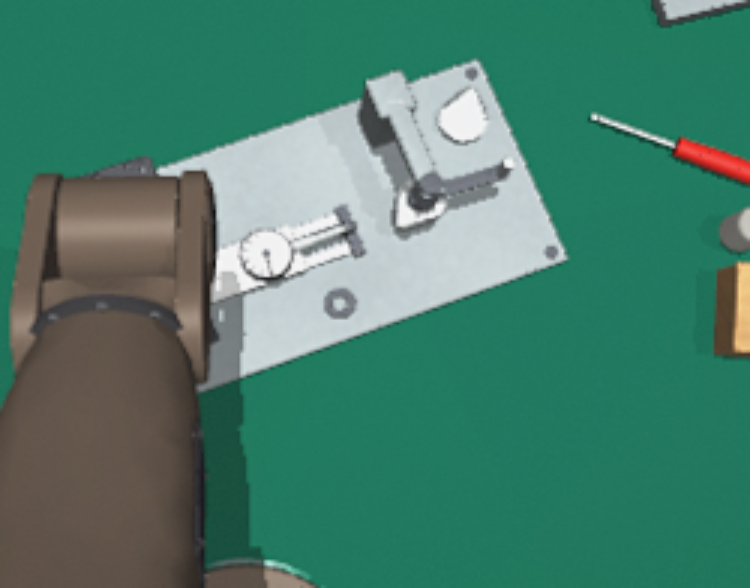

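Wrist view: plate outer corners at (178,152) and (362,150). The post shows as a grey column near (259,195–215), in line with the closed fingers at (258,240). I'll check the frame and the post with rays.

```bash
python3 - <<'E'
from h import *
st=env.state(); C=cam("wrist",st)
for p in ray(C,[(178,152),(362,150)],16): print("corner",w2s(p).round(1))
for z in (135,115,47):
  for p in ray(C,[(259,195),(260,217)],z): print(z,w2s(p).round(1))
im=cv2.imread("pics/w1.png")[140:260,180:340]; cv2.imwrite("pics/w1z.png",cv2.resize(im,None,fx=4.8,fy=4.8,interpolation=cv2.INTER_CUBIC))
E
```

```text
corner [-109.5  304.8]
corner [143.7 303.7]
135 [  0.9 280.5]
135 [  1.6 257.4]
115 [  0.9 273.8]
115 [  1.6 248.8]
47 [  1.  251.1]
47 [  1.9 219.8]
```

View pics/w1z.png

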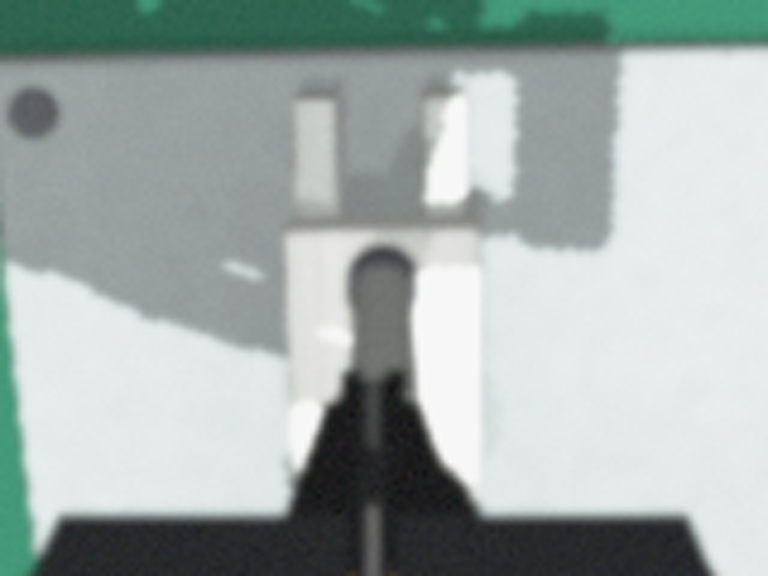

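Call:
step_arm(
  rows=[
    [0,7,0,-0.019,0,0],
    [25,0,0,0,0,0],
    [30,0,0,0,0,0],
    [30,0,0,0,0,0],
    [20,0,0,0,0,0],
    [0,0,0,0,0,0],
  ],
)

```text
t: 2.62
eef_pos: [419.1, 100.3, 130.7]
tcp_rot: [-0.998, 1.569, -0.577]
ft_force: [0.3, -0.5, 0.3]
opening: 0.003
```

```bash
python3 - <<'E'
from h import *
st=env.state(); plan((0,220),130,np.pi/2,st)
cv2.imwrite("pics/w2.png",env.read_camera("wrist")[:,:,::-1])
cv2.imwrite("pics/s2.png",cv2.resize(env.read_camera("scene")[120:255,175:330,::-1],None,fx=4.4,fy=4.4,interpolation=cv2.INTER_CUBIC))
E
```

```text
t 2.62 tool shift [  0.8 -68.3  -0.8] rotvec [0.022 0.001 0.002] stand pos [ -0.7 288.3] 130.7 F [ 0.1 -0.6  0.3] j [ 0.08  0.39  2.14 -0.    0.61 -0.34]
```

View pics/w2.png

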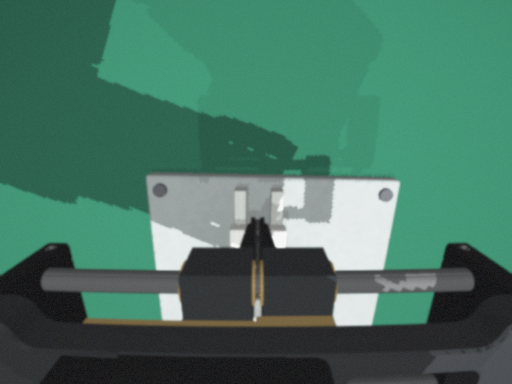

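View pics/s2.png

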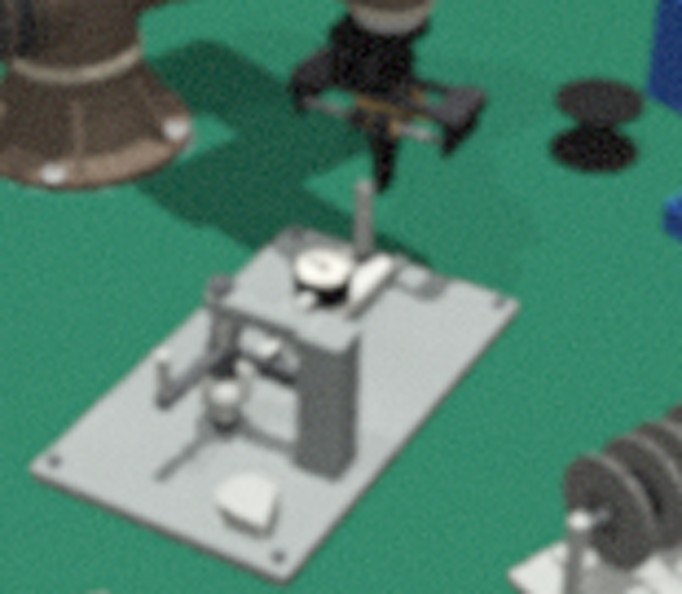

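The fingers stand behind the post in the scene view, tip at (385,185) and post at (363,190), and they are centred on the slide bars in the wrist view (258). I'll approach slowly.

Call:
step_arm(
  rows=[
    [0,-5,0,0.02,0,0],
    [0,-5,0,0,0,0],
    [0,-4,0,0,0,0],
    [0,-3,0,0,0,0],
    [0,-3,0,0,0,0],
    [0,-3,0,0,0,0],
  ],
)

```text
t: 3.48
eef_pos: [430.1, 78.1, 134.3]
tcp_rot: [-0.395, 1.563, 0.004]
ft_force: [-0.4, 5.7, 0.9]
opening: 0.003
```

```bash
python3 - <<'E'
from h import *
plan((0,220),130,np.pi/2)
E
```

```text
t 3.48 tool shift [  4.4 -43.6  -0.9] rotvec [0.001 0.007 0.003] stand pos [  0.9 263.6] 134.3 F [1.9 5.4 0.9] j [ 0.03  0.39  2.12 -0.    0.62 -0.37]
```

Call:
step_arm(
  rows=[
    [1,-4,-0.5,0,0,0],
    [1,-4,-0.5,0,0,0],
    [1,-4,-0.5,0,0,0],
    [1,-4,-0.5,0,0,0],
  ],
)

```text
t: 3.98
eef_pos: [435.0, 63.3, 130.9]
tcp_rot: [-0.175, 1.561, 0.223]
ft_force: [-0.9, 4.8, 3.5]
opening: 0.004
```

```bash
python3 - <<'E'
from h import *
plan((0,220),130,np.pi/2)
E
```

```text
t 3.98 tool shift [  0.9 -28.    0.4] rotvec [0.    0.009 0.002] stand pos [ -0.4 248. ] 130.9 F [1.  4.8 3.5] j [-0.01  0.4   2.12  0.    0.61 -0.41]
```

Call:
step_arm(
  rows=[
    [0.3,-4,0,0,0,0],
    [0.3,-4,0,0,0,0],
    [0.3,-4,0,0,0,0],
    [0.3,-4,0,0,0,0],
  ],
)

```text
t: 4.47
eef_pos: [441.0, 49.1, 130.2]
tcp_rot: [0.043, 1.561, 0.442]
ft_force: [-1.4, 5.0, 4.6]
opening: 0.006
```

```bash
python3 - <<'E'
from h import *
plan((0,220),130,np.pi/2)
E
```

```text
t 4.47 tool shift [  0.2 -12.6   0.4] rotvec [ 0.     0.009 -0.   ] stand pos [ -0.4 232.6] 130.2 F [0.6 5.1 4.6] j [-0.04  0.41  2.11  0.01  0.62 -0.44]
```

Call:
step_arm(
  rows=[
    [-0.5,-2,0,0,0,0],
    [0,-2,0,0,0,0],
    [0,-2,0,0,0,0],
    [0,-2,0,0,0,0],
  ],
)

```text
t: 4.97
eef_pos: [443.6, 42.4, 130.4]
tcp_rot: [0.296, 1.562, 0.694]
ft_force: [-1.1, 5.1, 2.1]
opening: 0.003
```

```bash
python3 - <<'E'
from h import *
plan((0,220),130,np.pi/2)
E
```

```text
t 4.97 tool shift [ 0.4 -5.5  0.6] rotvec [-0.     0.009 -0.003] stand pos [ -0.6 225.5] 130.4 F [0.9 5.1 2.1] j [-0.06  0.41  2.11  0.01  0.62 -0.46]
```

Call:
step_arm(
  rows=[
    [0,-2,0,0,0,0],
    [0,-2,0,0,0,0],
  ],
)

```text
t: 5.22
eef_pos: [445.0, 39.2, 130.4]
tcp_rot: [0.41, 1.562, 0.807]
ft_force: [-0.4, 6.8, 1.7]
opening: 0.002
```

Call:
step_arm(
  rows=[
    [0,-2,0,0,0,0],
  ],
)

```text
t: 5.35
eef_pos: [445.6, 37.6, 130.4]
tcp_rot: [0.48, 1.561, 0.877]
ft_force: [-1.1, 6.4, 1.7]
opening: 0.004
```

Call:
step_arm(
  rows=[
    [0,-2,0,0,0,0],
  ],
)

```text
t: 5.48
eef_pos: [446.2, 36.2, 130.4]
tcp_rot: [0.564, 1.561, 0.962]
ft_force: [-1.4, 12.3, 3.9]
opening: 0.008
```

```bash
python3 - <<'E'
from h import *
plan((0,220),130,np.pi/2)
E
```

```text
t 5.47 tool shift [0.4 1.3 0.6] rotvec [-0.     0.008 -0.005] stand pos [ -0.6 218.7] 130.4 F [ 3.5 11.9  3.9] j [-0.07  0.41  2.1   0.01  0.62 -0.48]
```

Call:
step_arm(
  rows=[
    [0,-1,0,0,0,0],
  ],
)

```text
t: 5.6
eef_pos: [446.3, 35.9, 130.4]
tcp_rot: [0.684, 1.561, 1.081]
ft_force: [-1.5, 12.7, 3.3]
opening: 0.003
```

Call:
step_arm(
  rows=[
    [0,0,0,0,0,0],
    [0,0,0,0,0,0],
  ],
)

```text
t: 5.85
eef_pos: [446.3, 36.2, 130.5]
tcp_rot: [0.704, 1.56, 1.102]
ft_force: [-0.2, 1.2, 1.0]
opening: 0.005
```

```bash
python3 - <<'E'
from h import *
plan((0,220),130,np.pi/2)
E
```

```text
t 5.85 tool shift [0.5 1.3 0.5] rotvec [-0.     0.008 -0.007] stand pos [ -0.5 218.7] 130.5 F [0.3 1.2 1. ] j [-0.07  0.41  2.1   0.02  0.63 -0.48]
```

The force rose to about 12.7 N at the stop with the finger at y≈218.5, which matches home (200+8+10). I'll back off, rise, and check by camera.

Call:
step_arm(
  rows=[
    [0,4,0,0,0,0],
    [0,12,0,0,0,0],
    [-20,10,0,0,0,0],
    [-40,0,0,0,0,0],
    [-40,0,0,0,0,0],
    [-10,0,0,0,0,0],
  ],
)

```text
t: 6.6
eef_pos: [433.5, 61.9, 242.5]
tcp_rot: [1.05, 1.562, 1.448]
ft_force: [0.2, -0.3, -0.1]
opening: 0.006
```

```bash
python3 - <<'E'
from h import *
plan((30,-85),240,np.pi)
cv2.imwrite("pics/t3.png",cv2.resize(env.read_camera("top")[130:270,175:350,::-1],None,fx=4.5,fy=4.2,interpolation=cv2.INTER_CUBIC))
cv2.imwrite("pics/s3.png",cv2.resize(env.read_camera("scene")[150:255,175:305,::-1],None,fx=5.5,fy=5.5,interpolation=cv2.INTER_CUBIC))
E
```

```text
t 6.6 tool shift [ 1.000e-01 -3.323e+02  3.240e+01] rotvec [-1.571  0.009 -0.003] stand pos [ -2.4 247.3] 242.5 F [ 0.1 -0.4 -0.1] j [-0.01  0.22  1.99  0.01  0.93 -0.42]
```

View pics/t3.png

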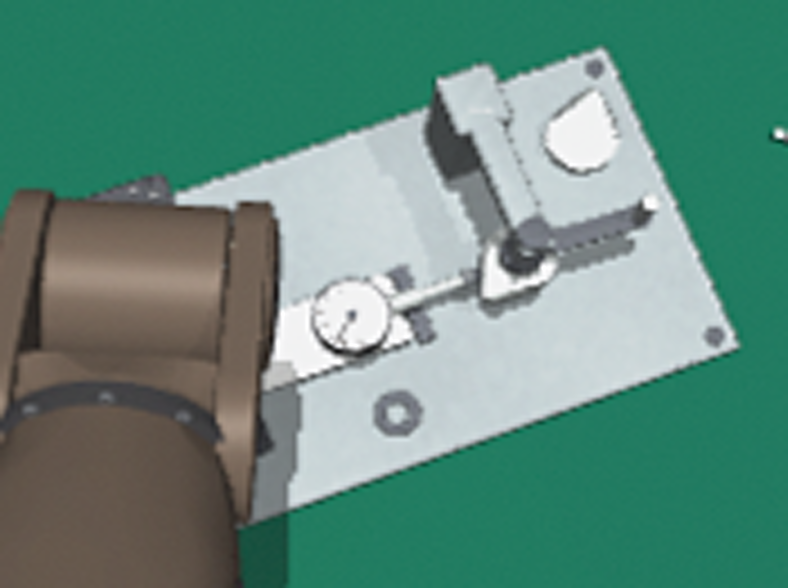

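View pics/s3.png

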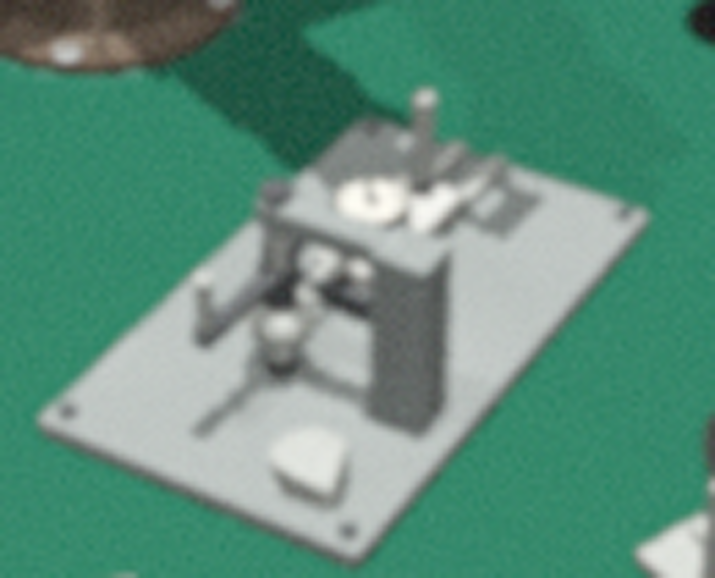

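Home is confirmed. The dial centre at (351,316) sits exactly where a dial at y=125 projects, and the pointer has turned about 0.5 rad clockwise. Now I'll go over to the pin's column side.

Call:
step_arm(
  rows=[
    [0,-48,5,0,0,0],
    [0,-48,5,0,0,0],
    [0,-48,5,0,0,0],
    [0,-48,5,0,0,0],
    [0,-48,5,0,0,0],
    [0,-48,5,0,0,0],
    [0,-44,2,0,0,0],
  ],
)

```text
t: 7.58
eef_pos: [592.6, -236.6, 224.5]
tcp_rot: [2.001, 1.55, 2.403]
ft_force: [0.8, 0.8, 0.3]
opening: 0.006
```

Call:
step_arm(
  rows=[
    [0,0,0,-0.18,0,0],
    [0,0,0,-0.18,0,0],
    [0,0,0,-0.18,0,0],
    [0,0,0,-0.18,0,0],
    [0,0,0,-0.18,0,0],
    [0,0,0,-0.18,0,0],
    [0,0,0,-0.18,0,0],
    [0,0,0,-0.18,0,0],
  ],
)

```text
t: 8.57
eef_pos: [589.7, -237.1, 203.7]
tcp_rot: [0.668, 1.525, 2.551]
ft_force: [-0.8, -0.1, 0.8]
opening: 0.001
```

```bash
python3 - <<'E'
from h import *
plan((30,-85),240,np.pi)
E
```

```text
t 8.57 tool shift [-36.2  -2.8   5.4] rotvec [-0.085  0.037 -0.027] stand pos [ 25.8 -88.8] 203.7 F [-0.8  0.2  0.8] j [-0.49  0.56  1.54  0.01  1.09 -2.37]
```

Call:
step_arm(
  rows=[
    [-20,-1,3,-0.04,0.02,-0.013],
    [-18,-1,3,-0.045,0.02,-0.014],
    [0,0,0,0,0,0],
  ],
)

```text
t: 8.95
eef_pos: [589.7, -230.3, 235.4]
tcp_rot: [0.999, 1.564, 2.972]
ft_force: [1.0, -0.5, 0.2]
opening: 0.007
```

```bash
python3 - <<'E'
from h import *
st=env.state(); plan((30,-85),240,np.pi)
cv2.imwrite("pics/w4.png",env.read_camera("wrist")[:,:,::-1])
cv2.imwrite("pics/t4.png",cv2.resize(env.read_camera("top")[130:270,175:350,::-1],None,fx=4.5,fy=4.2,interpolation=cv2.INTER_CUBIC))
E
```

```text
t 8.95 tool shift [-4.6 -1.6 -2.4] rotvec [ 0.004  0.003 -0.005] stand pos [ 28.4 -82.6] 235.4 F [ 0.7 -0.9  0.2] j [-0.48  0.51  1.54 -0.    1.1  -2.45]
```

View pics/w4.png

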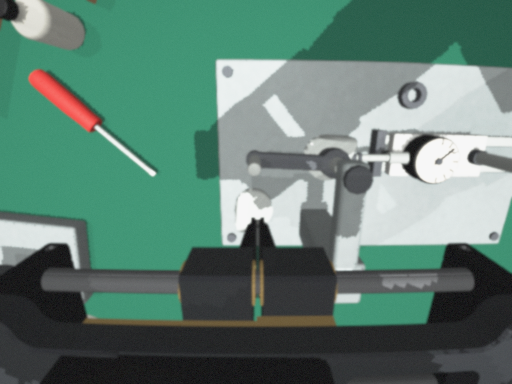

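View pics/t4.png

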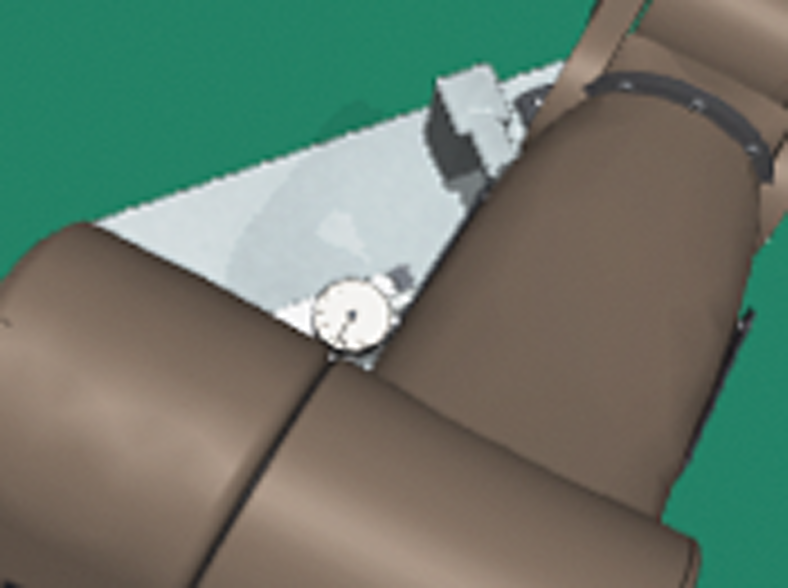

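Wrist view: pin top at about (255,170), arm running right to the shaft at (333,160), cam nose pointing up and right, and dial at (435,159) with its pointer visible. I'll measure these.

```bash
python3 - <<'E'
from h import *
st=env.state(); C=cam("wrist",st)
print("pin",w2s(ray(C,[(255,170)],152)[0]))
print("pin base",w2s(ray(C,[(252,158)],108)[0]))
print("dial",w2s(ray(C,[(435,159)],85)[0]))
print("bridge end",w2s(ray(C,[(357,179)],174)[0]))
im=cv2.imread("pics/w4.png")[120:220,230:470]; cv2.imwrite("pics/w4z.png",cv2.resize(im,None,fx=3.3,fy=5,interpolation=cv2.INTER_CUBIC))
E
```

```text
pin [ -3.18086019 -84.32592016]
pin base [ -5.79165797 -87.49580442]
dial [ -1.8793631  120.15069026]
bridge end [-1.08490349 -3.0519705 ]
```

View pics/w4z.png

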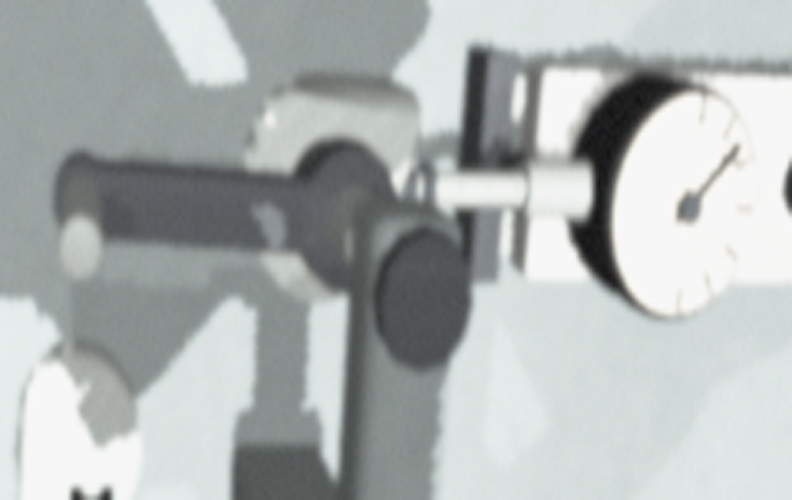

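Call:
step_arm(
  rows=[
    [20,0,-1,0,0,0],
    [20,0,-1,0,0,0],
    [20,0,0,0,0,0],
    [15,0,0,0,0,0],
    [5,0,0,0,0,0],
    [0,0,0,0,0,0],
  ],
)

```text
t: 9.8
eef_pos: [588.0, -232.0, 145.3]
tcp_rot: [0.801, 1.553, 2.768]
ft_force: [0.1, -0.1, 0.6]
opening: 0.003
```

```bash
python3 - <<'E'
from h import *
st=env.state(); plan((12.5,-84),147,np.pi,st)
C=cam("wrist",st)
im=env.read_camera("wrist")[:,:,::-1]; cv2.imwrite("pics/w5.png",im)
E
```

```text
t 9.8 tool shift [-1.5 13.7 -0.5] rotvec [-0.002  0.012 -0.013] stand pos [ 26.2 -83.5] 145.3 F [ 0.1 -0.1  0.6] j [-0.48  0.61  1.62 -0.    0.93 -2.45]
```

View pics/w5.png

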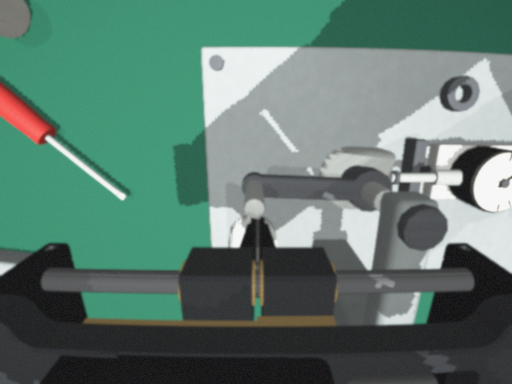

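Call:
step_arm(
  rows=[
    [-0.5,4,0,0,0.006,-0.006],
    [-0.5,4,0,0,0.006,-0.006],
    [-0.5,3,0,0,0,0],
    [0,3,0,0,0,0],
    [0,3,0,0,0,0],
    [0,3,0,0,0,0],
  ],
)

```text
t: 10.6
eef_pos: [569.4, -240.2, 149.2]
tcp_rot: [-2.331, 1.566, -0.364]
ft_force: [2.4, 2.3, -0.4]
opening: 0.005
```

```bash
python3 - <<'E'
from h import *
st=env.state(); plan((0,-83),147,np.pi,st)
E
```

```text
t 10.6 tool shift [2.2 5.8 0.8] rotvec [-0.002 -0.003  0.004] stand pos [  5.8 -83.8] 149.2 F [ 3.1  1.2 -0.4] j [-0.51  0.58  1.67  0.    0.89 -2.47]
```

Call:
step_arm(
  rows=[
    [0.5,3.5,0.5,0,0,0],
    [0.5,3.5,0.5,0,0,0],
    [0.5,3.5,0.8,0,0,0],
    [0.3,3.5,1,0,0,0],
    [0.3,3.5,1,0,0,0],
    [0,3.5,1.2,0,0,0],
  ],
)

```text
t: 11.35
eef_pos: [548.0, -244.4, 148.1]
tcp_rot: [-2.357, 1.562, -0.39]
ft_force: [4.2, 1.2, 1.7]
opening: 0.006
```

```bash
python3 - <<'E'
from h import *
st=env.state(); plan((-33,-70),147,np.pi,st); C=cam("wrist",st)
im=env.read_camera("wrist")[:,:,::-1]; cv2.imwrite("pics/w6.png",im)
im=cv2.resize(env.read_camera("top")[130:270,175:350,::-1],None,fx=4.5,fy=4.2,interpolation=cv2.INTER_CUBIC);cv2.imwrite("pics/t6.png",im)
E
```

```text
t 11.35 tool shift [ 0.9 17.5  9.4] rotvec [-0.002 -0.007  0.007] stand pos [-15.5 -79.4] 148.1 F [ 4.3 -0.6  1.7] j [-0.53  0.56  1.72  0.    0.85 -2.5 ]
```

View pics/w6.png

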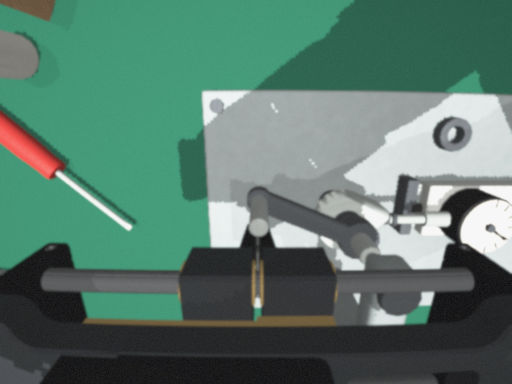

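View pics/t6.png

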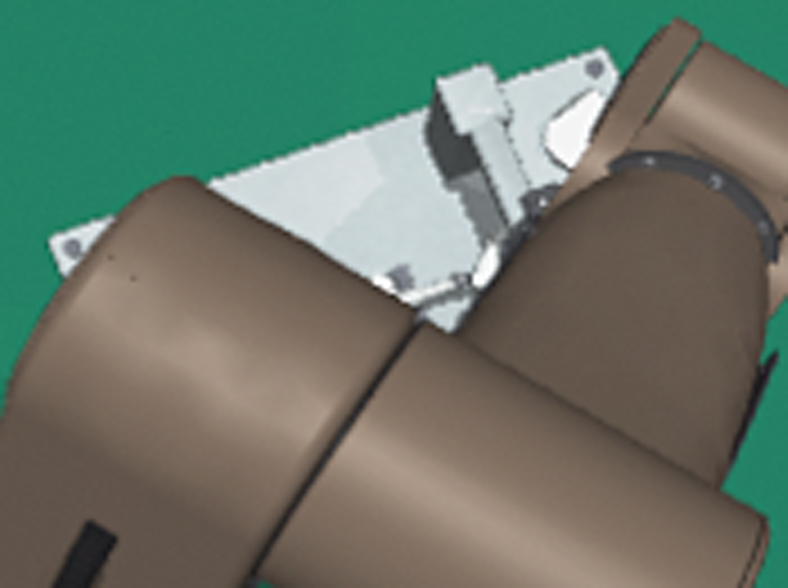

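```bash
cat >> h.py <<'E'
def dialshot(name,c,st=None):
    st=env.state(); im=env.read_camera("wrist")[:,:,::-1].copy(); cv2.imwrite(f"pics/{name}.png",im)
    # zoom around c
    x0=min(max(int(c[0])-40,0),512-80); y0=int(c[1])-35
    cv2.imwrite(f"pics/{name}z.png",cv2.resize(im[y0:y0+70,x0:x0+80],None,fx=8,fy=8,interpolation=cv2.INTER_CUBIC)); print("origin",x0,y0)
    np.savez(f"{name}.npz",p=st['eef_pos'],r=st['tcp_rot'])
    return st
def uvz(p,o): return (np.array(p,float)+.5)/8-.5+o
def pang(st,c,t):
    C=cam("wrist",st); a=w2s(ray(C,[c],85)[0]); b=w2s(ray(C,[t],85)[0]); d=b-a
    print("dial c",a.round(1),"len",np.hypot(*d).round(1),"angle deg",np.degrees(np.arctan2(d[1],d[0])).round(1))
E
python3 - <<'E'
from h import *
dialshot("d6",(472,228))
im=cv2.imread("pics/w4.png"); cv2.imwrite("pics/d4z.png",cv2.resize(im[125:195,395:475],None,fx=8,fy=8,interpolation=cv2.INTER_CUBIC))
E
```

```text
origin 432 193
```

View pics/d6z.png

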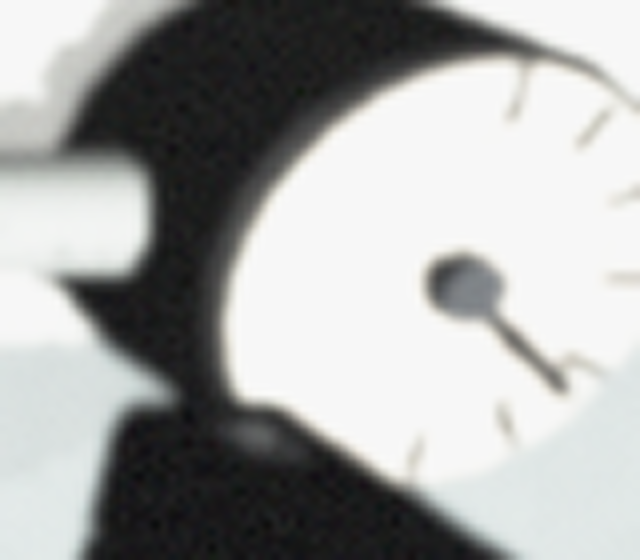

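View pics/d4z.png

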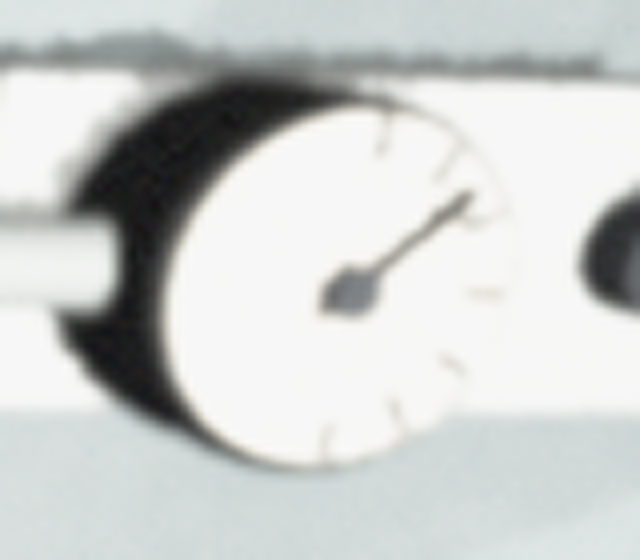

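```bash
python3 - <<'E'
from h import *
d=np.load("d6.npz"); st={'eef_pos':d['p'],'tcp_rot':d['r']}; o=[432,193]
c=(466,287)
print("pointer");pang(st,uvz(c,o),uvz((565,388),o))
for t in [(520,90),(594,128),(625,197),(625,278),(586,366),(510,425),(415,455)]: pang(st,uvz(c,o),uvz(t,o))
E
```

```text
pointer
dial c [  1.3 125.3] len 20.4 angle deg 51.2
dial c [  1.3 125.3] len 23.2 angle deg -179.7
dial c [  1.3 125.3] len 21.2 angle deg 152.0
dial c [  1.3 125.3] len 19.3 angle deg 123.2
dial c [  1.3 125.3] len 19.2 angle deg 92.3
dial c [  1.3 125.3] len 20.3 angle deg 60.3
dial c [  1.3 125.3] len 20.2 angle deg 31.0
dial c [  1.3 125.3] len 20.9 angle deg -0.8
```

The pointer now reads about 129° from the zero tick, so roughly 11.2 mm. The expected peak is about 160° (14 mm). I'll push a little more.

Call:
step_arm(
  rows=[
    [0.3,3,1.5,0,0,0],
    [0.3,3,1.5,0,0,0],
    [0.3,3,1.5,0,0,0],
    [0,3,1.7,0,0,0],
  ],
)

```text
t: 12.0
eef_pos: [533.6, -243.2, 146.8]
tcp_rot: [-2.368, 1.562, -0.401]
ft_force: [3.2, 1.4, 1.9]
opening: 0.007
```

```bash
python3 - <<'E'
from h import *
st=dialshot("d7",(472,240)); plan((-33,-70),147,np.pi,st)
E
```

```text
origin 432 205
t 12.0 tool shift [-0.3  4.8  2.7] rotvec [-0.002 -0.006  0.006] stand pos [-28.3 -72.7] 146.8 F [3.5 0.  1.9] j [-0.54  0.54  1.76  0.    0.83 -2.51]
```

View pics/d7z.png

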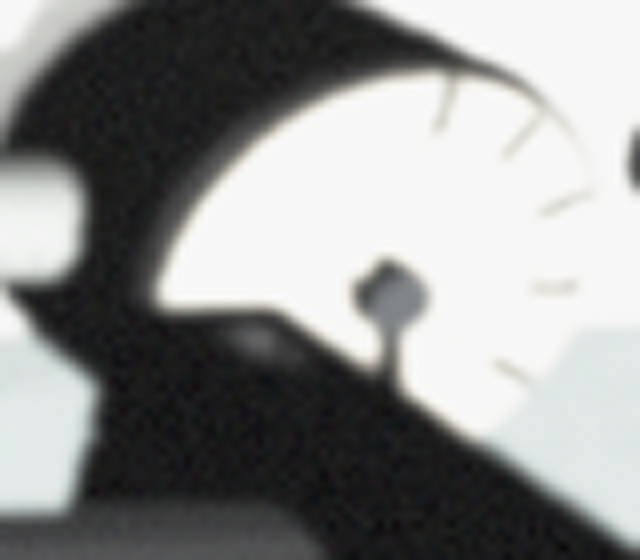

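View pics/d7.png

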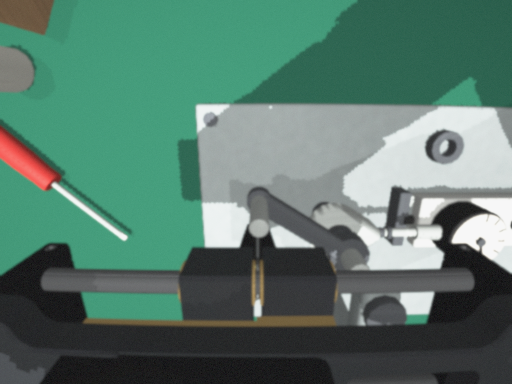

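```bash
python3 - <<'E'
from h import *
d=np.load("d7.npz"); st={'eef_pos':d['p'],'tcp_rot':d['r']}; o=[432,205]
c=(395,298)
pang(st,uvz(c,o),uvz((391,385),o))
for t in [(445,105),(522,140),(565,203),(555,288),(512,370)]: pang(st,uvz(c,o),uvz(t,o))
# predicted curve
a=np.radians(np.arange(0,21,2)); print(np.round(14-(43-(30*np.cos(a)+np.sqrt(169-(30*np.sin(a))**2))),2))
E
```

```text
dial c [  1.5 125.7] len 11.4 angle deg 13.2
dial c [  1.5 125.7] len 23.3 angle deg -178.8
dial c [  1.5 125.7] len 21.4 angle deg 152.7
dial c [  1.5 125.7] len 20.7 angle deg 123.3
dial c [  1.5 125.7] len 19.3 angle deg 92.5
dial c [  1.5 125.7] len 19.5 angle deg 60.9
[14.   13.94 13.76 13.45 13.02 12.45 11.75 10.89  9.87  8.65  7.17]
```

The pointer now reads about 165° from zero, close to the 14 mm peak. The geometry says there are about 4° left, so I'll make one small nudge.

Call:
step_arm(
  rows=[
    [0,2.5,1.3,0,0,0],
    [0,2,1,0,0,0],
  ],
)

```text
t: 12.3
eef_pos: [527.8, -242.3, 146.7]
tcp_rot: [-2.301, 1.563, -0.335]
ft_force: [3.2, 4.6, 3.0]
opening: 0.001
```

```bash
python3 - <<'E'
from h import *
st=env.state(); plan((-33,-70),147,np.pi,st)
E
```

```text
t 12.3 tool shift [-0.3 -0.4 -0.3] rotvec [-0.002 -0.005  0.005] stand pos [-33.4 -69.7] 146.7 F [4.7 3.  3. ] j [-0.54  0.54  1.77  0.    0.83 -2.51]
```

Call:
step_arm(
  rows=[
    [0,-4,0,0,0,0],
    [0,-12,0,0,0,0],
    [-20,-5,0,0,0,0],
    [-35,0,0,0,0,0],
    [-35,0,0,0,0,0],
    [0,0,0,0,0,0],
  ],
)

```text
t: 13.05
eef_pos: [548.5, -232.9, 237.4]
tcp_rot: [-2.946, 1.569, -0.978]
ft_force: [0.1, -0.5, 0.2]
opening: 0.003
```

```bash
python3 - <<'E'
from h import *
st=dialshot("d8",(430,190)); plan((-33,-70),147,np.pi,st)
E
```

```text
origin 390 155
t 13.05 tool shift [90.4 22.5 -0.9] rotvec [-0.001 -0.002  0.   ] stand pos [-10.6 -69. ] 237.4 F [-0.1 -0.5  0.2] j [-0.51  0.45  1.64 -0.    1.05 -2.48]
```

View pics/d8.png

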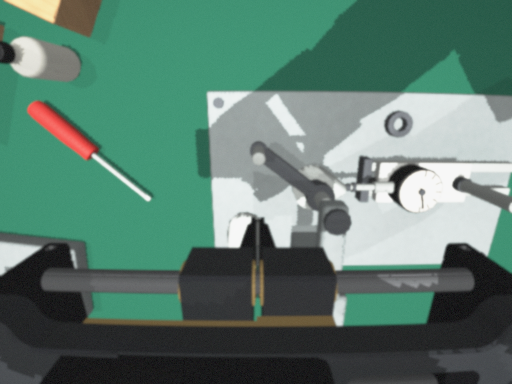

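Now I'll look at the dial from above. To see it better, I'll move the wrist camera closer over it at safe height.

Call:
step_arm(
  rows=[
    [0,-10,40,0,0,0],
    [0,-10,40,0,0,0],
    [0,-10,40,0,0,0],
    [-2,0,20,0,0,0],
    [0,0,0,0,0,0],
  ],
)

```text
t: 13.72
eef_pos: [519.8, -87.8, 231.8]
tcp_rot: [0.947, 1.56, 2.914]
ft_force: [0.9, -0.1, -0.1]
opening: 0.006
```

```bash
python3 - <<'E'
from h import *
st=env.state();C=cam("wrist",st); uv=proj(C,[np.r_[s2w((0,125)),85]])[0]; print(uv)
dialshot("d9",uv); plan((20,70),240,np.pi,st)
E
```

```text
[300.70480195 167.92776333]
origin 260 132
t 13.72 tool shift [-8.3 -0.7 -5.9] rotvec [-0.002  0.006 -0.009] stand pos [19.2 75.9] 231.8 F [ 0.8 -0.4 -0.1] j [-0.29  0.37  1.8  -0.    0.99 -2.26]
```

View pics/d9.png

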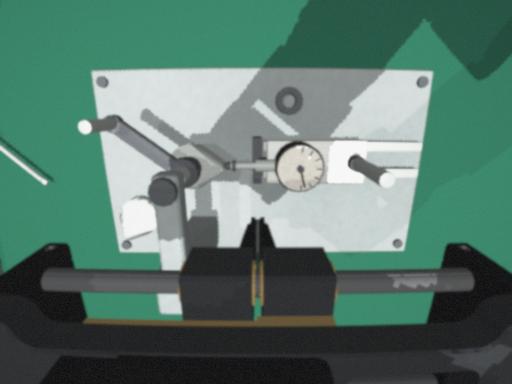

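View pics/d9z.png

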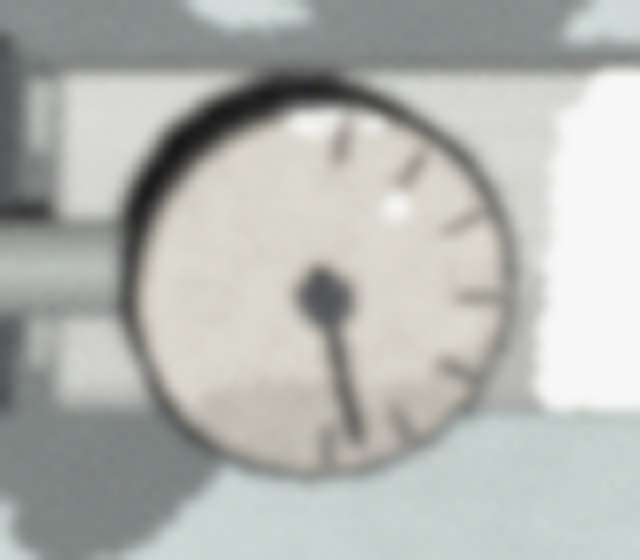

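View pics/d8z.png

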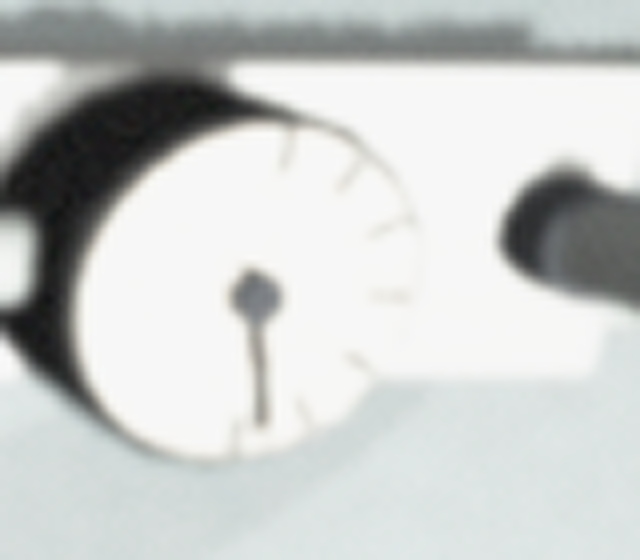

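```bash
python3 - <<'E'
from h import *
d=np.load("d9.npz"); st={'eef_pos':d['p'],'tcp_rot':d['r']}; o=[260,132]
c=(327,297)
pang(st,uvz(c,o),uvz((358,440),o))
for t in [(342,140),(412,168),(462,220),(478,296),(460,370),(405,422),(328,447)]: pang(st,uvz(c,o),uvz(t,o))
C=cam("wrist",st)
print("pin top",w2s(ray(C,[(84,127)],152)[0]),"ball/nose contact",w2s(ray(C,[(229,166)],68)[0]), "post top", w2s(ray(C,[(388,180)],135)[0]))
im=cv2.imread("pics/d9.png")[130:210,160:270]; cv2.imwrite("pics/d9c.png",cv2.resize(im,None,fx=7,fy=7,interpolation=cv2.INTER_CUBIC))
E
```

```text
dial c [  0.9 124.7] len 21.4 angle deg 14.4
dial c [  0.9 124.7] len 21.9 angle deg 177.1
dial c [  0.9 124.7] len 21.0 angle deg 148.8
dial c [  0.9 124.7] len 21.2 angle deg 120.7
dial c [  0.9 124.7] len 21.1 angle deg 90.3
dial c [  0.9 124.7] len 21.9 angle deg 61.3
dial c [  0.9 124.7] len 21.6 angle deg 33.3
dial c [  0.9 124.7] len 21.7 angle deg 2.9
pin top [-50.21613193 -68.00975072] ball/nose contact [ 1.11473759 43.81342931] post top [  0.90086869 199.96278146]
```

View pics/d9c.png

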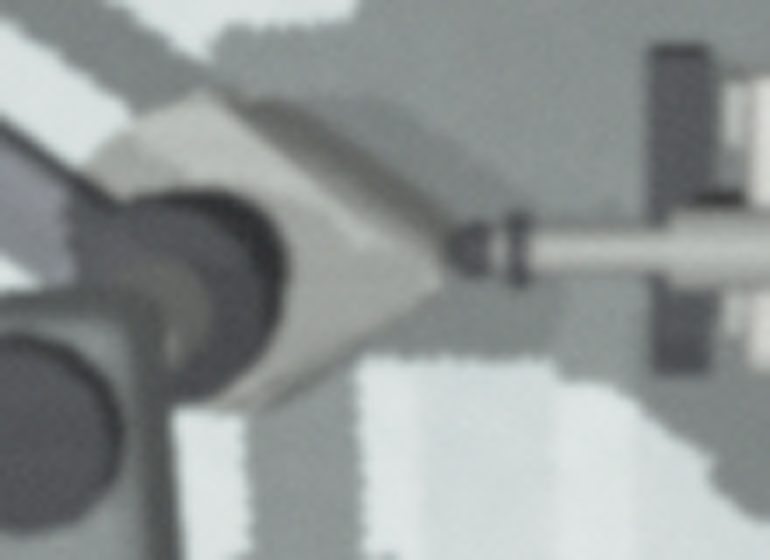

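The pointer stands about 163° (14.2 mm) past the zero tick, the cam nose squarely meets the ball, and the post measures y = 200.0 mm. The robot is clear of everything, so I'm handing in.

```bash
python3 - <<'E'
from h import *
st=env.state(); print(st['t'],st['ft_force'].round(1)); print(env.job_done())
E
```

```text
13.775 [ 0.1 -0.4 -0.1]
the job is handed in; nothing more can be done
None
```

I pushed the gauge slide home by its post, then pushed the pin round until the cam's nose held the plunger in at what measures as its peak. The job is handed in at 13.8 s, but no verdict is reported, so the result below is from my own checks.

- **Slide:** I felt about 13 N at the stop. After backing away, the post measured y = 200.0 mm and the dial centre about 125 mm from the axis, which is home.
- **Plunger:** I turned the pin about 33° clockwise, with at most about 6 N. The pointer reads about 163° past the zero tick, about 14.2 mm against an expected maximum of about 14 mm. The last wrist picture shows the nose squarely on the ball.
- **Clear of everything:** The gripper was held well above the stand, and the force reading was about zero at hand-in. I saw no bystander moved.

**Small disagreements:**
- The dial read about the same (roughly 165°) before my last 4° nudge. The cam is therefore within a few degrees of the peak, but I cannot say exactly where.
- My first reading of the zero pointer direction, from the overhead picture, was about 15° off the dial's zero tick. I used the tick.

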